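Set and clamp the blue specimen stage

ROBOT

A 6-joint arm with a two-finger parallel gripper is mounted at the origin on the work surface. World frame = base frame: x ahead of the robot, y to its left, z up, the work surface at z = 0. Lengths are in m, angles in rad, forces in N, time in s.
With the tool pointing down it reaches from about 0.35 to 1 m from the base axis. Payload 7.1 kg.
Tool frame: the origin (TCP) lies midway between the tips of the shut fingers; the grasp point (between the pads) lies robot.grip_point_offset behind it (robot.grip_point_offset is the distance from the TCP to the grasp point, in m); z points along the fingers, y is the line along which they close (so a half turn about z gives the same grasp; the last joint's range is limited). The gripper opens to 85 mm and grips with 20 to 120 N. Pads are 22 mm wide; open, the fingers measure 114 mm over their backs; the gripper's body (76 mm by 85 mm) begins 54 mm behind the grasp point. The pads swing forward as they close: fully open they stand 13 mm farther back than shut.
Start: joints at [1.288, 0.423, 1.63, -0, 1.089, -0.019], TCP at [0.163, 0.603, 0.203] pointing down, gripper open.
Joint ranges: [-3, 3], [-0.9, 2.11], [0.09, 2.58], [-1.31, 4.45], [0.11, 2.69], [-2.54, 2.54]. Speed limits (rad/s): [2.39, 2.39, 3.01, 3.14, 3.14, 3.14].

INTERFACE

Orientations are given as a unit quaternion [w, x, y, z].
In Python, from bench import robot gives the robot as it stands. Calls block until the motion is done:
- robot.reach(position, orientation): joint-space move of the TCP to a pose.
- robot.move_l(position, rotation=None, feed=0.15, until_force=None): straight line of the TCP; rotation=None keeps the orientation; feed is the mean speed in m/s. With until_force (N) it stops when the force on the tool has changed by that much, and returns True; else False.
- robot.movej(angles): joint-space move.
- robot.grip(opening, effort=None): opening from 0.0 (shut) to 1.0 (fully open); effort is the grip in N (None keeps the last); returns when the fingers have stopped.
- robot.hold(seconds).
- robot.ik(position, orientation): joint angles nearest the present ones, or None.
- robot.grab_frame(name): name is "scene" or "top" or "wrist"; returns a dict with "color" (420x560x3 uint8, red, green, blue), "intrinsics" (3x3 intrinsics, pixels), "dist_coeffs" ([k1, k2, p1, p2, k3] as OpenCV has them; the pictures are not rectified), "camera_from_world" (4x4, takes a point from world to camera coordinates). Camera axes: x right, y up, looking along -z (the intrinsics and any distortion apply to the point x, -y, -z); pixel columns grow to the right and rows downward; lengths in m; the calibration is good to about 2 mm. A picture is of the moment at which its call begins. There is no depth.
A pose or a line that the arm cannot do raises robot.PlanningError and nothing moves.
- robot.job_done(): hands the job in; it is judged then, once.
Readings, each from a call of its own:
- robot.current_clock(): time.
- robot.current_joint_pos(): joint angles.
- robot.current_dq(): joint speeds.
- robot.current_tau(): joint torques, N m.
- robot.current_eef_pos(): TCP position.
- robot.current_orientation(): TCP orientation.
- robot.current_ft_force(): force on the tool from outside, world axes, zero at the start.
- robot.current_ft_torque(): the same for the moment, N m.
- robot.current_grip_width(): opening from 0.0 (shut) to 1.0 (fully open).
- robot.current_grip_force(): force on a finger pad.
Only numpy, scipy, OpenCV 4.12 (cv2) and the standard library are available. Lean on these libraries where they do the work, as an engineer would, in place of code of your own. Each camera call takes 0.05 s, during which the arm holds its last target. There are 200 camera calls.

TASK

Slide the blue specimen carriage along its bed until the white pointers on it stand at the bed's red index tabs, and then, with it there, lock it by turning its black clamp knob clockwise as far as it goes. Leave the orange carriage and its knob alone, and let go at the end.

Things in the scene. Friction and masses are not known exactly. Their poses are not given: they have to be found in the camera images.
- blue_knob_grip (a point): On the axis of the blue carriage's clamp knob, mid grip bar, 75 mm above the table. Black bar: 42 mm long (point x), 14 mm thick (point y: pinch here), from 20 mm below to 9 mm above the point, on a 44 mm pale disc. Turns with the knob. Blue plate 170 x 70 mm, top at 36 mm; its two white pointers are in line with the knob axis. Unclamped, about 2 N on the knob slides it; travel 190 mm.
- blue_knob (a joint): Turn of that clamp knob in rad, growing clockwise from above. 0 to 0.25: free, the bar nearly square to the travel; from about 1.0 a shoe presses on the guide and holds the carriage; 1.4: stop, fully clamped. Turning takes 0.1 to 0.15 N m; it stays where it is left.
- blue_index: Fixed pair of red tabs (16 x 8 mm, 22 mm high) on the long edges of the blue carriage's aluminium bed (220 x 300 mm). Origin midway between them, on the bed, 12 mm above the table. x axis runs through both tabs (at -100 and +100 mm), y axis along the carriage's travel. The knob axis runs on the line x = -50 mm and belongs at y = 0; it starts on the -y side.
- amber_knob_end (a point): End of the grip bar (20 mm off the axis, 75 mm above the table) of the identical clamp knob on the orange carriage, which stands beside the blue one on its own bed with its own red tabs. Not to be moved.

How it is judged:
By the outcome, as a careful person would: the job done as asked, in the order asked, and still so for the second after the job is handed in, with the robot touching nothing.
It also fails if it takes over 38 s, if anything falls off the work surface, if the arm or the gripper's body presses on something with over 40 N, if the wrist force passes 120 N, or if a joint passes its speed limit or range.

## Working session

There is one attempt and no reset: what is moved stays moved. The work goes in short steps, each a Python script; the robot and the scene stay as the last script left them, time stands still between calls to the robot, and variables do not carry over. Pictures are saved under pics/ and viewed, at most 10 in all, crops included, and the job is handed in when it is done.

```bash
mkdir -p pics; ls; python3 - <<'E'
from bench import robot
import cv2
for n in("scene","top"):
    f=robot.grab_frame(n); cv2.imwrite(f"pics/{n}0.png",f["color"][:,:,::-1])
    print(n,f["intrinsics"],f["dist_coeffs"],f["camera_from_world"])
print(robot.current_clock(),robot.grip_point_offset,robot.current_orientation())
E
```

```text
pics
scene [[513.88661429   0.         275.50521404]
 [  0.         513.88661429 212.24820313]
 [  0.           0.           1.        ]] [0.0235175 0.        0.        0.        0.       ] [[ 0.86243741  0.50602541  0.01183187 -0.44543596]
 [-0.35479339  0.58768498  0.72715062  0.13385564]
 [ 0.36100328 -0.63131976  0.68637598 -1.13889279]
 [ 0.          0.          0.          1.        ]]
top [[405.36982719   0.         275.13924918]
 [  0.         405.36982719 208.52619344]
 [  0.           0.           1.        ]] [0.00811474 0.         0.         0.         0.        ] [[-0.02748858 -0.99949689 -0.01582256 -0.02176471]
 [ 0.98463764 -0.02980352  0.17204789 -0.53445034]
 [-0.1724329  -0.01085014  0.98496151 -0.9311853 ]
 [ 0.          0.          0.          1.        ]]
0.1 0.0187 [-1.09448296e-04  1.31494463e-01  9.91316652e-01 -6.99018964e-04]
```

View pics/top0.png

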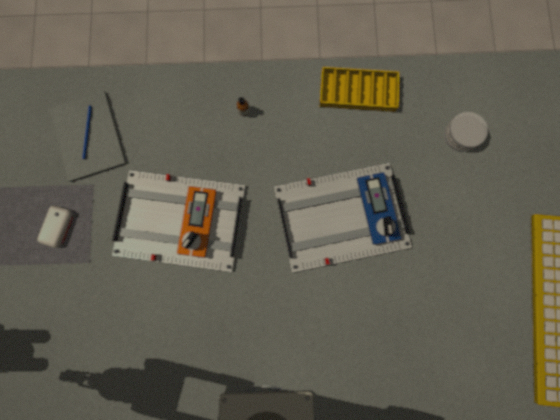

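View pics/scene0.png

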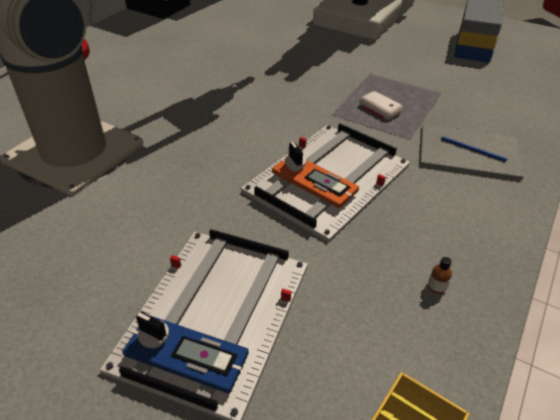

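The top view shows the blue bed's red tabs at about (309,182) and (327,262), and the blue knob at about (386,228). In the scene view the tabs are at (175,261) and (286,295), and the knob bar at (151,328). Next I'll triangulate the tabs and cast the knob bar onto its plane.

```bash
cat > h.py <<'E'
import numpy as np, cv2
from bench import robot
def grab(n,save=None):
    f=robot.grab_frame(n)
    if save: cv2.imwrite(f"pics/{save}.png",f["color"][:,:,::-1])
    return f
def ray(f,uv):
    p=cv2.undistortPoints(np.array([[uv]],float),f["intrinsics"],np.array(f["dist_coeffs"]))[0,0]
    T=f["camera_from_world"];R=T[:3,:3]
    d=R.T@np.array([p[0],-p[1],-1]); return -R.T@T[:3,3],d/np.linalg.norm(d)
def plane(f,uv,z):
    o,d=ray(f,uv); return o+d*(z-o[2])/d[2]
def tri(f1,a,f2,b):
    o,d=ray(f1,a);q,e=ray(f2,b)
    s=np.linalg.lstsq(np.c_[d,-e],q-o,rcond=None)[0]
    A,B=o+d*s[0],q+e*s[1]; return (A+B)/2,np.linalg.norm(A-B)
def proj(f,P):
    T=f["camera_from_world"];c=(T[:3,:3]@np.asarray(P).T).T+T[:3,3]
    c=np.c_[c[:,0],-c[:,1],-c[:,2]]
    return cv2.projectPoints(c,np.zeros(3),np.zeros(3),f["intrinsics"],np.array(f["dist_coeffs"]))[0][:,0]
def blobs(mask,amin):
    n,l,s,c=cv2.connectedComponentsWithStats(mask.astype(np.uint8))
    return [(c[i].round(1).tolist(),int(s[i,4]),s[i,:4].tolist()) for i in range(1,n) if s[i,4]>=amin]
def red(f):
    h=cv2.cvtColor(f["color"],cv2.COLOR_RGB2HSV)
    return ((h[...,0]<5)|(h[...,0]>172))&(h[...,1]>150)&(h[...,2]>70)
E
python3 - <<'E'
from h import *
t=grab("top");s=grab("scene")
print(blobs(red(t),8));print(blobs(red(s),15))
def near(f,uv):
    return min(blobs(red(f),8),key=lambda b:np.hypot(b[0][0]-uv[0],b[0][1]-uv[1]))[0]
P=[]
for a,b in(((309,182),(286,295)),((327,262),(175,261))):
    p=tri(t,near(t,a),s,near(s,b));P.append(p[0]);print(p)
print("dist",np.linalg.norm(P[0][:2]-P[1][:2]))
print("knob", plane(t,(388,228),.084),tri(t,(388,228),s,(151,328)))
x=(P[0]-P[1])[:2];x/=np.linalg.norm(x);y=np.array([-x[1],x[0]]);o=(P[0]+P[1])[:2]/2
print("o",o,"x",x,"k target",o-.05*x, "ang",np.degrees(np.arctan2(x[1],x[0])))
k=tri(t,(388,228),s,(151,328))[0][:2]; print("knob in index",(k-o)@x,(k-o)@y)
E
```

```text
[([167.6, 177.0], 11, [167, 175, 3, 5]), ([308.9, 181.4], 14, [308, 179, 3, 6]), ([152.9, 257.3], 12, [152, 255, 3, 5]), ([326.9, 261.1], 14, [326, 259, 3, 5])]
[([84.6, 46.0], 71, [81, 40, 8, 14]), ([302.6, 138.9], 17, [300, 137, 6, 5]), ([381.0, 176.7], 19, [378, 175, 7, 4]), ([175.0, 258.6], 39, [171, 256, 9, 9]), ([285.9, 291.8], 37, [282, 289, 9, 6])]
(array([ 0.60346294, -0.12083238,  0.03238055]), np.float64(0.00483973981490188))
(array([ 0.40678793, -0.15541264,  0.03149312]), np.float64(0.004852604790464152))
dist 0.19969190114890892
knob [ 0.47400874 -0.29419238  0.084     ] (array([ 0.47931077, -0.29725908,  0.06199396]), np.float64(0.007745399274506298))
o [ 0.50512543 -0.13812251] x [0.98489229 0.17316808] k target [ 0.45588082 -0.14678091] ang 9.97206956803538
knob in index -0.05298203988424521 -0.15226210449293
```

Tab spacing comes out at 199.7 mm (200 expected) and the knob is at index x of about -53 mm (-50 expected), so both are consistent. I'll hover over the knob and look with the wrist camera.

```bash
cat >> h.py <<'E'
def quat(ydeg):  # tool down, tool y at ydeg
    a=np.radians((ydeg+90)/2); return [0.,float(np.cos(a)),float(np.sin(a)),0.]
E
python3 - <<'E'
from h import *
for yd in(100,100-80,280,280-80):
    for p in([.475,-.295,.06],[.456,-.147,.06]): 
        q=robot.ik(p,quat(yd));print(yd,p,None if q is None else np.round(q,2))
robot.reach([.475,-.29,.25],quat(100))
f=grab("wrist","w1");print(robot.current_clock(),f["intrinsics"][0,0])
E
```

```text
100 [0.475, -0.295, 0.06] [-0.58  0.53  1.86 -0.    0.75 -2.32]
100 [0.456, -0.147, 0.06] [-0.34  0.45  2.04 -0.    0.66 -2.08]
20 [0.475, -0.295, 0.06] [-0.58  0.53  1.86 -0.    0.75 -0.93]
20 [0.456, -0.147, 0.06] [-0.34  0.45  2.04 -0.    0.66 -0.69]
280 [0.475, -0.295, 0.06] [-0.58  0.53  1.86 -0.    0.75  0.82]
280 [0.456, -0.147, 0.06] [-0.34  0.45  2.04 -0.    0.66  1.06]
200 [0.475, -0.295, 0.06] [-0.58  0.53  1.86 -0.    0.75  2.22]
200 [0.456, -0.147, 0.06] [-0.34  0.45  2.04 -0.    0.66  2.46]
3.5583 298.2648426999113
```

View pics/w1.png

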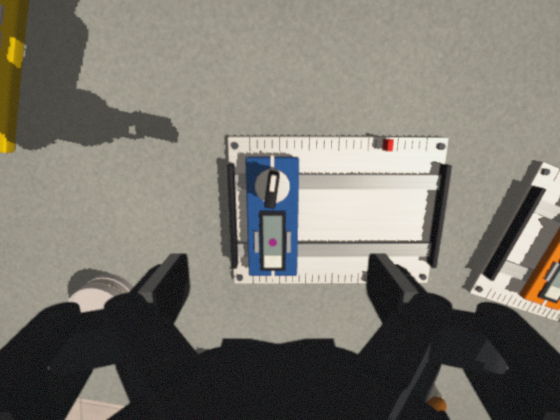

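The wrist view has the blue carriage at left, with the knob bar running from about (276,172) to (269,207) on the pale disc, and the near red tab at (388,144). I'll enlarge the knob.

```bash
python3 - <<'E'
from h import *
im=cv2.imread("pics/w1.png")[135:225,235:305]
cv2.imwrite("pics/w1c.png",cv2.resize(im,None,fx=6,fy=6,interpolation=cv2.INTER_CUBIC))
f=grab("wrist")
for uv in((276,172),(269,207),(273,188),(388,144)): print(uv,plane(f,uv,.084),plane(f,uv,.034))
E
```

```text
(276, 172) [ 0.45882628 -0.2955483   0.084     ] [ 0.46619423 -0.29451249  0.034     ]
(269, 207) [ 0.50069773 -0.29649738  0.084     ] [ 0.51429082 -0.29560268  0.034     ]
(273, 188) [ 0.47760848 -0.29574731  0.084     ] [ 0.48776883 -0.29474109  0.034     ]
(388, 144) [ 0.40603273 -0.17832955  0.084     ] [ 0.40555171 -0.1598665   0.034     ]
```

View pics/w1c.png

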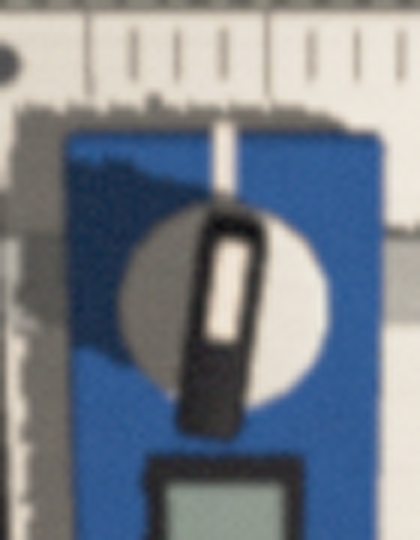

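The enlarged view shows the bar top face from about (275,174) to (270,207.5), the disc centre at about (272.5,185.8), and a white pointer at (272,156).

```bash
python3 - <<'E'
from h import *
f=grab("wrist")
print("cam",ray(f,(280,210))[0])
a,b=plane(f,(275,174.2),.084),plane(f,(270,207.5),.084)
print(a,b,"len",np.linalg.norm(a-b),"mid",(a+b)/2,"ang",np.degrees(np.arctan2(*(b-a)[1::-1])))
print("disc",plane(f,(272.5,185.8),.055),"diam",np.linalg.norm(plane(f,(255,185.8),.055)-plane(f,(290,185.8),.055)))
# plate edges: pointer edge & plate near corners
print("ptr",plane(f,(272.3,156),.036))
R=red(f);print(blobs(R,8))
E
```

```text
cam [ 0.40924487 -0.30255048  0.42031175]
[ 0.46146844 -0.29627548  0.084     ] [ 0.50106487 -0.29529068  0.084     ] len 0.039608678884927584 mid [ 0.48126665 -0.29578308  0.084     ] ang 1.4246965145858272
disc [ 0.4808342 -0.2962973  0.055    ] diam 0.04358136266870345
ptr [ 0.44646986 -0.30280299  0.036     ]
[([388.1, 144.6], 89, [384, 140, 9, 11])]
```

The knob is at (0.481, -0.296). The bar is 8.6° clockwise of the index x axis (about 0.15 rad), inside the free range. I'll grasp it and slide most of the way.

```bash
python3 - <<'E'
from h import *
k=np.array([.481,-.296]);q=quat(91.4)
robot.grip(.6,40)
robot.reach([*k,.12],q)
print(robot.move_l([*k,.060],feed=.08,until_force=8),robot.current_eef_pos())
robot.grip(0,40)
print("grip",robot.current_grip_width(),robot.current_grip_force(),robot.current_ft_force(),robot.current_ft_torque())
yv=np.array([-.17317,.98489])
p=k+.135*yv
robot.move_l([*p,.060],feed=.06)
print(robot.current_eef_pos(),robot.current_ft_force(),robot.current_ft_torque(),robot.current_clock())
grab("wrist","w2")
f=grab("scene","s2");print(robot.current_clock())
im=cv2.imread("pics/s2.png")[200:400,80:330];cv2.imwrite("pics/s2c.png",cv2.resize(im,None,fx=3,fy=3,interpolation=cv2.INTER_CUBIC))
E
```

```text
False [ 0.48123572 -0.29615087  0.06012105]
grip -0.002059209139655155 0.0 [-0.26362608 -0.62529945 -0.87735679] [-0.01305345 -0.04376918  0.04402795]
[ 0.4576997  -0.16323313  0.06000817] [-0.97127394  0.58741151 -0.13242659] [-0.00858294  0.01342594 -0.07238681] 8.5083
8.6083
```

View pics/w2.png

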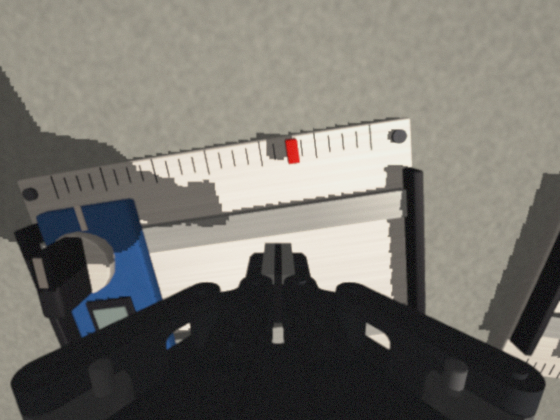

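View pics/s2c.png

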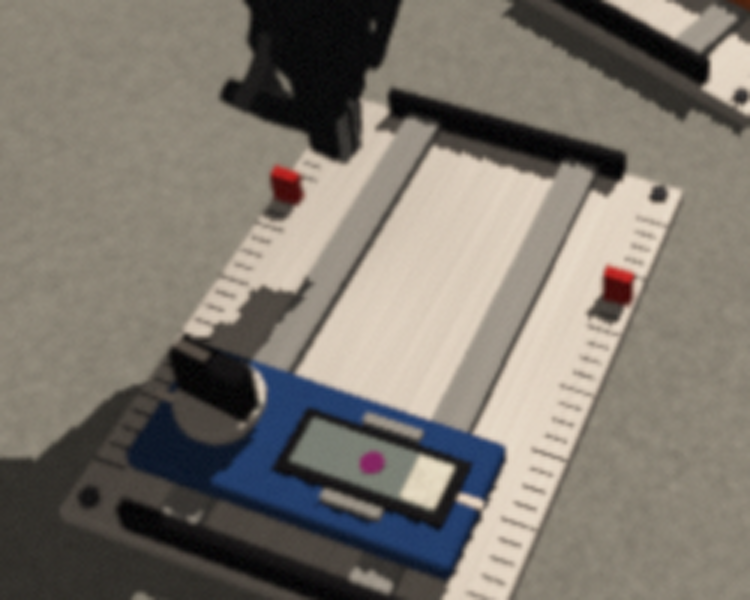

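The gripper shut on nothing: the carriage is still near its start, with the knob at about (215,385) in the crop. The fingertips are at about (340,150) in the crop, beyond the near tab. I'll check the calibration by projecting the TCP.

```bash
python3 - <<'E'
from h import *
s=grab("scene");t=grab("top","t2");w=grab("wrist")
p=robot.current_eef_pos()
P=[p,[.481,-.296,.084],[.60346,-.1208,.032],[.40679,-.1554,.032]]
for n,f in(("scene",s),("top",t),("wrist",w)): print(n,proj(f,P).round(1).tolist(), "cam",ray(f,(280,210))[0].round(3))
print(p,robot.current_orientation(),w["camera_from_world"])
im=cv2.imread("pics/t2.png")[150:290,230:430];cv2.imwrite("pics/t2c.png",cv2.resize(im,None,fx=4,fy=4,interpolation=cv2.INTER_CUBIC))
print(blobs(red(s),15),blobs(red(w),15))
E
```

```text
scene [[193.3, 262.3], [147.3, 319.2], [284.4, 292.2], [173.5, 258.6]] cam [ 0.843 -0.572  0.69 ]
top [[329.7, 237.8], [388.6, 224.9], [308.3, 180.7], [326.2, 260.4]] cam [ 0.365 -0.048  1.009]
wrist [[279.8, 240.2], [44.9, 288.0], [325.1, 389.9], [293.3, 152.3]] cam [ 0.391 -0.166  0.23 ]
[ 0.45764984 -0.16311767  0.0599983 ] [ 1.74021846e-05 -1.21771025e-02  9.99925856e-01 -8.58684060e-06] [[-2.41910462e-02  9.99707351e-01  7.72975963e-05  1.75479518e-01]
 [-9.64207996e-01 -2.33116064e-02 -2.64120256e-01  4.33579054e-01]
 [-2.64041160e-01 -6.46387628e-03  9.64489753e-01 -1.20102818e-01]
 [ 0.00000000e+00  0.00000000e+00  0.00000000e+00  1.00000000e+00]]
[([83.3, 45.9], 89, [78, 38, 11, 18]), ([302.5, 139.0], 18, [300, 137, 6, 5]), ([381.0, 177.0], 22, [378, 175, 7, 5]), ([174.9, 259.4], 49, [171, 256, 9, 12]), ([286.2, 292.7], 47, [282, 289, 9, 12])] [([291.7, 150.4], 260, [285, 139, 14, 24])]
```

View pics/t2c.png

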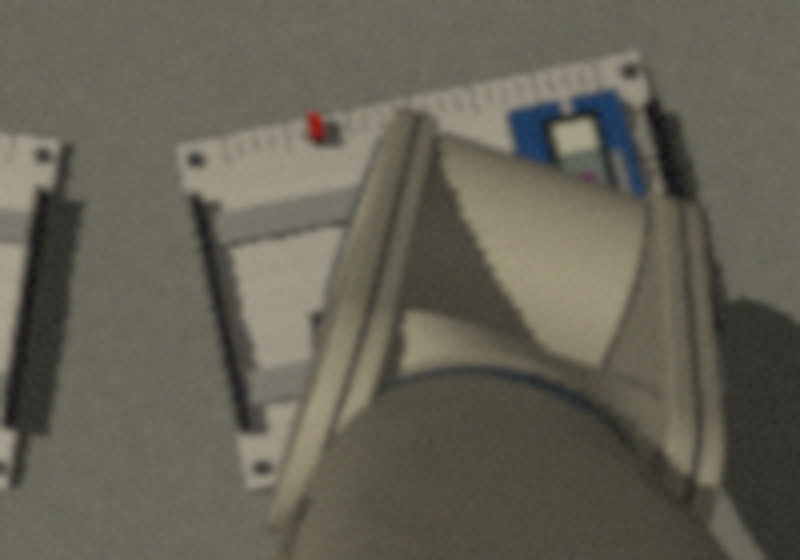

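The near tab reprojects within about 2 px in the wrist view, so x and y are sound. The visible fingertips, though, sit about 10 px above the projected TCP in the scene view, so the real tips may be some 15 mm higher than I assumed and slid off the top of the bar. A touch on the bare bed (known z of 12 mm) will settle this.

```bash
python3 - <<'E'
from h import *
robot.move_l([.505,-.138,.055],feed=.12)
print(robot.move_l([.505,-.138,.0],feed=.03,until_force=4),robot.current_eef_pos(),robot.current_ft_force())
p=robot.current_eef_pos()
f=grab("scene","s3"); print(proj(f,[p,[p[0],p[1],.012]]),robot.current_grip_width())
robot.move_l([p[0],p[1],.1],feed=.15)
print(robot.current_clock())
E
```

```text
False [ 5.05108117e-01 -1.38030159e-01  1.43500161e-04] [-0.69392562  0.59877117  0.62462697]
[[228.3837504  287.00144423]
 [228.02479949 282.5557799 ]] -0.00477205450476825
12.2083
```

```bash
python3 - <<'E'
import cv2
im=cv2.imread("pics/s3.png")[210:310,170:290];cv2.imwrite("pics/s3c.png",cv2.resize(im,None,fx=6,fy=6,interpolation=cv2.INTER_CUBIC))
E
```

```text
(no output)
```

View pics/s3c.png

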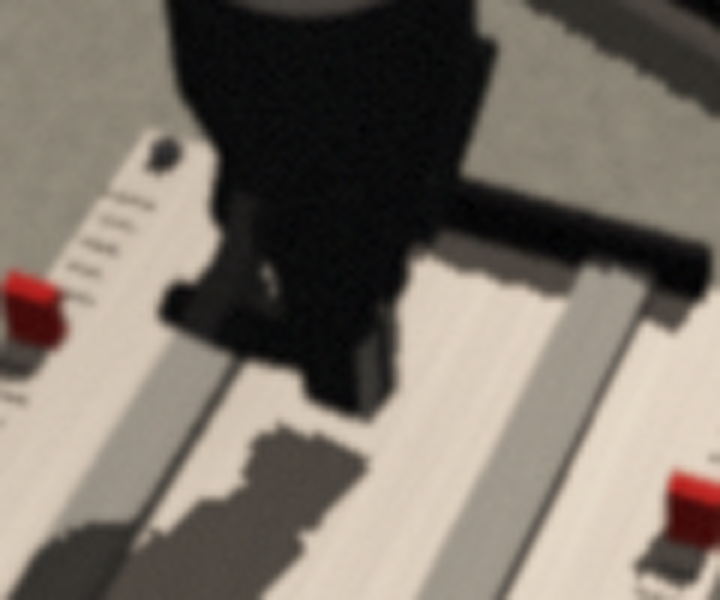

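The tips, at about (227,276) in full-image pixels, hover clear of the bed, while the reported TCP projects to row 287. That puts the real tips about 28 mm above the reported TCP, which agrees with having no contact at z=0 and with the missed grip. I'll redo the grasp 24 mm lower and check the width before sliding.

```bash
python3 - <<'E'
from h import *
k=np.array([.481,-.296]);q=quat(91.4)
robot.grip(.6,40)
robot.reach([*k,.085],q)
print(robot.move_l([*k,.036],feed=.08,until_force=8),robot.current_eef_pos())
robot.grip(0,40)
print("grip",robot.current_grip_width(),robot.current_grip_force(),robot.current_ft_force(),robot.current_ft_torque())
if .1<robot.current_grip_width()<.3:
    p=k+.140*np.array([-.17317,.98489])
    robot.move_l([*p,.036],feed=.07)
    print(robot.current_eef_pos(),robot.current_ft_force(),robot.current_ft_torque(),robot.current_grip_width())
grab("wrist","w4");grab("scene","s4");print(robot.current_clock())
a=cv2.imread("pics/w4.png");b=cv2.imread("pics/s4.png")[210:360,110:310]
cv2.imwrite("pics/c4.png",np.hstack([cv2.resize(b,None,fx=2,fy=2,interpolation=cv2.INTER_CUBIC),cv2.resize(a,(400,300))]))
E
```

```text
False [ 0.48109637 -0.29609361  0.03591194]
grip 0.1538583070589846 40.46568274497986 [-0.1946482  -0.08520432  4.48121923] [0.00910596 0.13067442 0.08793522]
[ 0.45688904 -0.15826014  0.03656427] [-1.77135313 -0.17232695  8.38522769] [-0.1007252   0.31115257  0.06006168] 0.15195245585506217
16.875
```

View pics/c4.png

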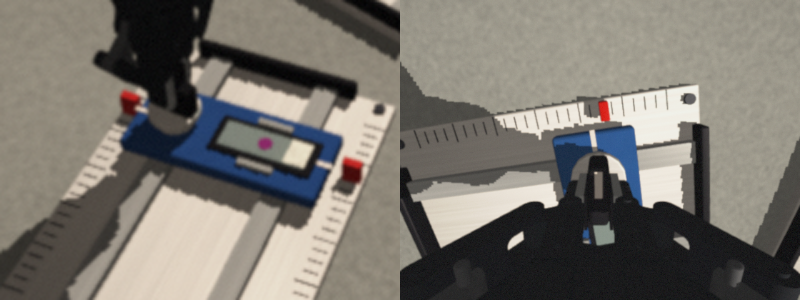

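The bar is gripped (width 0.154, about 13 mm) and the carriage is following, now just short of the tabs. The wrist panel shows the near pointer at about (269,193) and the tab at about (286,155) in full-image pixels. I'll measure the remaining gap numerically.

```bash
cat >> h.py <<'E'
X=np.array([.98489,.17317]);Y=np.array([-.17317,.98489])
def gap():
    f=grab("wrist");h=cv2.cvtColor(f["color"],cv2.COLOR_RGB2HSV)
    tab=max(blobs(red(f),40),key=lambda b:b[1])
    T=plane(f,tab[0],.030)[:2]
    blue=((h[...,0]>100)&(h[...,0]<125)&(h[...,1]>120)).astype(np.uint8)
    # pointer: non-blue, pale pixels walled by blue left and right in the same row
    out=[]
    for r in range(tab[2][1]+tab[2][3],240):
        c=np.flatnonzero(blue[r])
        if len(c)<30: continue
        g=np.flatnonzero(np.diff(c)>3)
        if len(g)==1 and np.diff(c)[g[0]]<16:
            a,b=c[g[0]],c[g[0]+1]
            p=plane(f,((a+b)/2,r),.036)[:2]; out.append([r,(a+b)/2,(p-T)@X,(p-T)@Y])
    out=np.array(out); return tab,out
E
python3 - <<'E'
from h import *
t,o=gap();print(t);print(o.round(4).tolist());print("pointer-tab along travel",np.median(o[:,3]))
# tab corners: top-face check
s=grab("scene");h=cv2.cvtColor(s["color"],cv2.COLOR_RGB2HSV)
print(blobs(red(s),15))
w=((h[...,1]<60)&(h[...,2]>120)).astype(np.uint8);print([b for b in blobs(w,5) if 245<b[0][0]<290 and 270<b[0][1]<310])
print(robot.current_clock())
E
```

```text
([285.3, 154.9], 335, [278, 142, 16, 28])
[[185.0, 268.5, 0.0152, -0.0122], [186.0, 268.5, 0.0157, -0.0123], [187.0, 269.0, 0.0164, -0.0121], [188.0, 269.5, 0.017, -0.0119], [189.0, 269.5, 0.0176, -0.012], [190.0, 269.5, 0.0182, -0.0121], [191.0, 269.5, 0.0188, -0.0122], [192.0, 270.0, 0.0194, -0.012], [193.0, 270.0, 0.02, -0.0121], [194.0, 270.0, 0.0206, -0.0122], [195.0, 270.0, 0.0212, -0.0123], [196.0, 270.5, 0.0218, -0.0121], [198.0, 271.0, 0.0231, -0.012], [199.0, 271.0, 0.0236, -0.0121], [200.0, 271.0, 0.0242, -0.0122], [201.0, 271.0, 0.0248, -0.0123], [202.0, 271.5, 0.0255, -0.0121], [203.0, 271.5, 0.0261, -0.0122], [204.0, 271.5, 0.0267, -0.0122], [205.0, 272.0, 0.0274, -0.012], [206.0, 272.0, 0.028, -0.0121], [207.0, 272.0, 0.0286, -0.0122], [208.0, 272.0, 0.0292, -0.0123], [209.0, 272.5, 0.0298, -0.0121], [210.0, 273.0, 0.0305, -0.0119], [211.0, 275.0, 0.0313, -0.0108]]
pointer-tab along travel -0.012118261698832126
[([83.5, 46.0], 97, [78, 38, 11, 18]), ([302.5, 139.2], 21, [300, 137, 6, 5]), ([381.0, 177.0], 23, [378, 175, 7, 5]), ([174.6, 259.2], 49, [171, 256, 9, 10]), ([285.9, 293.2], 54, [282, 289, 9, 12])]
[([247.6, 271.7], 44, [240, 269, 16, 7])]
16.975
```

```bash
python3 - <<'E'
from h import *
g=np.median(gap()[1][:,3])
for i in range(2):
    p=np.array(robot.current_eef_pos()) if i==0 else p
    p[:2]-=g*Y; robot.move_l([p[0],p[1],.036],feed=.03)
    t,o=gap();g=np.median(o[:,3]);print(i,g,o[:,3].std(),robot.current_eef_pos(),robot.current_clock())
    if abs(g)<.0005: break
print(robot.current_joint_pos(),robot.current_ft_force(),robot.current_ft_torque())
E
```

```text
0 -1.0227745432393044e-05 0.00021531312925037176 [ 0.45474972 -0.14620264  0.0365563 ] 17.625
[-3.36006106e-01  4.90946811e-01  2.04575844e+00  6.86053946e-05
  6.04745295e-01 -1.93139917e+00] [-2.07389155  1.39543456  9.79911679] [0.15915907 0.3903591  0.09179599]
```

The pointer now stands on the tab (gap about 0 mm). I'll turn most of the way, staying below the clamping range, and check the alignment again before it locks.

```bash
python3 - <<'E'
from h import *
q=np.array(robot.current_joint_pos())
for d in(.35,.35):
    q[5]+=d; robot.movej(q.tolist())
    print(robot.current_eef_pos(),robot.current_ft_force().round(1) if hasattr(robot.current_ft_force(),'round') else robot.current_ft_force(),robot.current_ft_torque(),robot.current_grip_width(),robot.current_clock())
f=grab("wrist","w5");
try:
    t,o=gap();print(t,len(o),np.median(o[:,3]),o[:,2:].round(4).tolist()[:8])
except Exception as e: print(e)
E
```

```text
[ 0.45478624 -0.14603714  0.03662099] [-0.8  1.2  3.2] [ 0.23129916  0.00540578 -0.15786999] 0.15136800155268598 18.05
[ 0.45500454 -0.14620946  0.03660914] [1.2 2.2 1.5] [ 0.33609597 -0.17045804 -0.06188942] 0.15167689458512712 18.475
too many indices for array: array is 1-dimensional, but 2 were indexed
```

View pics/w5.png

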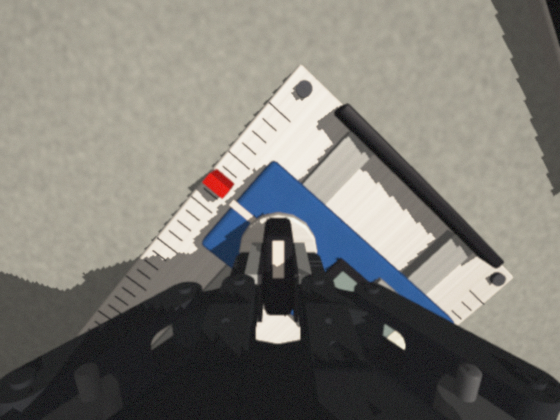

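Wrist view: the knob has turned with the gripper. The tab is at (217,184), and the pointer runs from about (233,204) to (252,220), pointing close to the tab. I'll measure this by rectifying the pixels to the index frame.

```bash
cat >> h.py <<'E'
def gap2():
    f=grab("wrist");h=cv2.cvtColor(f["color"],cv2.COLOR_RGB2HSV)
    m=red(f); n,l,s,c=cv2.connectedComponentsWithStats(m.astype(np.uint8)); i=1+np.argmax(s[1:,4])
    v=h[...,2]; top=(l==i)&(v>.8*np.percentile(v[l==i],90))
    ft,ct=plane(f,c[i],.030)[:2],plane(f,np.argwhere(top).mean(0)[::-1],.034)[:2]
    cnt=cv2.findContours(top.astype(np.uint8),cv2.RETR_EXTERNAL,cv2.CHAIN_APPROX_NONE)[0]
    pts=np.array([plane(f,u,.034)[:2] for u in max(cnt,key=len)[:,0].astype(float)])
    ys=(pts-ct)@Y;xs=(pts-ct)@X
    out=[]
    for d in np.arange(.015,.025,.001):
        yy=np.arange(-.010,.010,.0001)
        P=np.c_[ct+d*X+yy[:,None]*Y,np.full(len(yy),.036)]
        uv=proj(f,P).astype(np.float32)
        S=cv2.remap(h[...,1],uv[:,0][None],uv[:,1][None],cv2.INTER_LINEAR)[0].astype(float)
        w=np.clip(130-S,0,None); out.append((w@yy)/w.sum() if w.sum()>0 else np.nan)
    return dict(top_n=int(top.sum()),all_n=int((l==i).sum()),xspan=np.ptp(xs),yspan=np.ptp(ys),dtop_full=((ct-ft)@Y),cam=((ray(f,(280,210))[0][:2]-ct)@Y),tab=ct,gap=np.round(np.array(out)*1e3,2))
E
python3 - <<'E'
from h import *
print(gap2())
E
```

```text
{'top_n': 322, 'all_n': 484, 'xspan': np.float64(0.014837221056835114), 'yspan': np.float64(0.007757210841532811), 'dtop_full': np.float64(-0.0005960802476240412), 'cam': np.float64(0.049282296603264726), 'tab': array([ 0.40606813, -0.15542867]), 'gap': array([-0.89, -1.41, -1.43, -1.44, -1.4 , -1.4 , -1.4 , -1.42, -1.38,
       -1.36, -1.38])}
```

The tab's top face is well isolated (14.8 x 7.8 mm) and the gap is now about -1.4 mm. Gripping slightly off the knob axis has shifted the carriage during the turn. I'll correct this before it clamps, re-measure, and then finish the turn along an arc about the true axis.

```bash
python3 - <<'E'
from h import *
yd=91.4-np.degrees(.7); p=np.array(robot.current_eef_pos())[:2]; p0=p.copy()
g=-.0014
for i in range(2):
    p=p-g*Y; robot.move_l([*p,.036],quat(yd),feed=.02)
    r=gap2(); g=np.nanmedian(r["gap"])/1e3; print(g,r["yspan"],robot.current_eef_pos(),robot.current_ft_force(),robot.current_clock())
    if abs(g)<.0003: break
robot.hold(.2); print(robot.current_ft_torque())
E
```

```text
-0.00041999999999999996 0.0078346178134906 [ 0.45488935 -0.14522263  0.03654772] [-1.43730733  0.09929888 10.09519437] 18.925
-0.00017 0.007907621380679991 [ 0.4548407  -0.14491263  0.03654821] [-1.33394595 -1.38357099  9.35484296] 19.225
[-0.21719765  0.26498539  0.08137276]
```

```bash
python3 - <<'E'
from h import *
for n,near in(("scene",(286,293)),("top",(309,181))):
    f=grab(n);h=cv2.cvtColor(f["color"],cv2.COLOR_RGB2HSV)
    b=min(blobs(red(f),6),key=lambda b:np.hypot(b[0][0]-near[0],b[0][1]-near[1]))
    ct=plane(f,b[0],.025 if n=="scene" else .030)[:2]
    print(n,b,ct)
    for d in np.arange(-.030,-.014,.002):
        yy=np.arange(-.012,.012,.0002)
        uv=proj(f,np.c_[ct+d*X+yy[:,None]*Y,np.full(len(yy),.036)]).astype(np.float32)
        S=cv2.remap(h[...,1],uv[:,0][None],uv[:,1][None],cv2.INTER_LINEAR)[0].astype(float)
        w=np.clip(S.min()+50-S,0,None);print(round(d,3),int(S.min()),int(S.max()),round(1e3*(w@yy)/w.sum(),2))
print(gap2()["gap"])
E
```

```text
scene ([285.8, 293.7], 64, [282, 289, 9, 12]) [ 0.60430473 -0.11744191]
-0.03 17 34 0.03
-0.028 19 83 -0.71
-0.026 22 161 0.3
-0.024 13 173 0.42
-0.022 25 173 0.43
-0.02 17 173 0.07
-0.018 14 175 0.53
-0.016 18 169 0.02
top ([308.9, 181.4], 14, [308, 179, 3, 6]) [ 0.60207511 -0.12247083]
-0.03 36 56 1.12
-0.028 21 57 2.46
-0.026 24 75 1.1
-0.024 17 152 -0.9
-0.022 13 161 -1.34
-0.02 16 151 -1.84
-0.018 16 121 -1.86
-0.016 5 59 -1.09
[-0.28 -0.14 -0.11 -0.17 -0.16 -0.11 -0.13 -0.13 -0.15 -0.15 -0.12]
```

The scene view (+0.3 mm), the coarse top view and the wrist view (-0.15 mm) agree that it is aligned to within their resolution. Now I'll turn it to the stop.

```bash
python3 - <<'E'
from h import *
p=np.array([.4548407,-.14491263])+.00015*Y; e=.002
for th in(1.0,1.15,1.3,1.4,1.47):
    c=p+e*(np.cos(.85)-np.cos(th))*X+e*(np.sin(th)-np.sin(.85))*Y
    robot.move_l([*c,.036],quat(100-np.degrees(th)),feed=.02) if False else robot.reach([*c,.036],quat(100-np.degrees(th)))
    q=robot.current_orientation();a=np.degrees(2*np.arctan2(q[2],q[1]))-90
    print(th,"act",np.radians(9.97+90-a)%np.pi,np.round(robot.current_ft_force(),1),np.round(robot.current_ft_torque(),2),robot.current_grip_width(),robot.current_clock())
    r=gap2();print(np.nanmedian(r["gap"]),r["yspan"],r["cam"])
E
```

```text
1.0 act 0.99826567725246 [-1.4 -0.7 10.6] [-0.04  0.35 -0.06] 0.15234083788041647 19.8417
-0.25 0.007742920366077917 0.05674605704965599
1.15 act 1.1482421323944447 [-2.8 -0.6 10.3] [-0.14  0.4  -0.11] 0.15154065976378397 20.1583
-0.28 0.007907509187201782 0.06158688142669234
1.3 act 1.298172006885576 [-3.2 -1.5 11.4] [-0.28  0.55 -0.07] 0.1540097439600351 20.475
-0.34 0.007950847333177871 0.06499891720559485
1.4 act 1.3978787574153588 [-3.6 -1.  11.9] [-0.33  0.59 -0.09] 0.15230900326435662 20.775
-0.41 0.008062812692230895 0.06642941744203762
1.47 act 1.4644371467625583 [-3.4 -0.4 13.4] [-0.15  0.59  1.05] 0.15708709358715092 21.075
-0.35 0.008244132766357107 0.06722534055425591
```

At 1.47 rad the torque jumped from about 0.1 to 1.05 N m, so the knob is at its stop, and the gap is still about -0.35 mm. I'll release, back off straight up and verify.

```bash
python3 - <<'E'
from h import *
robot.grip(.55)
p=robot.current_eef_pos()
robot.move_l([p[0],p[1],.15],feed=.1)
robot.reach([.43,-.15,.20],quat(100))
robot.hold(.3)
f=grab("wrist","w6");r=gap2();print(r)
t,o=gap();print(len(o),np.median(o[:,3]) if len(o) else None)
# bar angle: dark pixels around knob on top plane
h=cv2.cvtColor(f["color"],cv2.COLOR_RGB2HSV);k=r["tab"]+.05*X
u=proj(f,[[*k,.055]])[0];print("knob px",u)
m=(h[...,2]<60).astype(np.uint8);yy,xx=np.mgrid[:420,:560];m[np.hypot(xx-u[0],yy-u[1])>45]=0
c=max(cv2.findContours(m,cv2.RETR_EXTERNAL,cv2.CHAIN_APPROX_NONE)[0],key=cv2.contourArea)
bx=cv2.boxPoints(cv2.minAreaRect(c));W=np.array([plane(f,q,.084)[:2] for q in bx.astype(float)])
s=[W[1]-W[0],W[2]-W[1]];d=max(s,key=np.linalg.norm)
print("bar",[np.linalg.norm(v) for v in s],"deg",np.degrees(np.arctan2(d[1],d[0])),"joint",(np.radians(9.97)-np.arctan2(d[1],d[0]))%np.pi)
print(robot.current_clock(),robot.current_ft_force())
E
```

```text
{'top_n': 78, 'all_n': 83, 'xspan': np.float64(0.014636145688289238), 'yspan': np.float64(0.00564593559391461), 'dtop_full': np.float64(5.901545472921923e-05), 'cam': np.float64(0.0009896354702253576), 'tab': array([ 0.40588128, -0.15654054]), 'gap': array([0.92, 0.93, 0.92, 0.93, 0.96, 1.02, 1.04, 1.04, 1.04, 1.06, 1.06])}
17 0.000917657009488808
knob px [276.65073795 213.18906634]
bar [np.float64(0.03852820612082284), np.float64(0.018211103101814348)] deg 110.6566789678699 joint 1.3842785927019376
24.6333 [ 0.47152467 -0.52770308 -0.43616938]
```

The knob reads about 1.38 rad, at the stop. The gap reads +0.9 mm, but the tab is only partly segmented (5.6 mm of its 8 mm), so I'll re-measure with a softer red mask.

```bash
python3 - <<'E'
from h import *
im=cv2.imread("pics/w6.png")[:,:,::-1]
f=grab("wrist");im=f["color"].astype(float)
T=np.array([.4059,-.1560])
def prof(d,z,ch):
    yy=np.arange(-.010,.0101,.001)
    uv=proj(f,np.c_[T+d*X+yy[:,None]*Y,np.full(len(yy),z)]).astype(np.float32)
    S=cv2.remap(ch.astype(np.float32),uv[:,0][None],uv[:,1][None],cv2.INTER_LINEAR)[0];return yy,S
R=im[...,0]-im[...,1:].mean(2)
for d in(-.004,0,.004):
    yy,S=prof(d,.034,R);w=np.clip(S-.5*S.max(),0,None);print("tab",d,S.astype(int).tolist(),round(1e3*(w@yy)/w.sum(),2), "halfwidth span",yy[S>.5*S.max()][[0,-1]])
B=im[...,0]
for d in(.017,.021):
    yy,S=prof(d,.036,B);w=np.clip(S-.5*S.max(),0,None);print("ptr",d,S.astype(int).tolist(),round(1e3*(w@yy)/w.sum(),2))
E
```

```text
tab -0.004 [7, 7, 9, 7, 12, 38, 101, 156, 183, 188, 190, 190, 172, 111, 44, 17, 15, 16, 12, 9, 8] -0.34 halfwidth span [-0.004  0.003]
tab 0 [8, 8, 8, 9, 10, 38, 100, 158, 184, 188, 193, 188, 171, 110, 46, 18, 16, 15, 11, 9, 9] -0.36 halfwidth span [-0.004  0.003]
tab 0.004 [13, 15, 15, 15, 15, 30, 78, 139, 179, 190, 191, 187, 171, 110, 45, 17, 12, 12, 10, 10, 10] -0.21 halfwidth span [-0.003  0.003]
ptr 0.017 [46, 44, 46, 48, 49, 48, 49, 84, 150, 213, 236, 236, 216, 150, 87, 58, 50, 48, 46, 48, 49] 0.51
ptr 0.021 [54, 55, 54, 53, 53, 53, 56, 88, 154, 215, 237, 237, 217, 151, 92, 61, 53, 55, 56, 51, 52] 0.49
```

With the full tab profile (7–8 mm wide) the pointer sits within about 0.8 mm of the tab centre, well inside the tab's width. The knob is at its stop and the arm is clear, so I'm handing in.

```bash
python3 -c "
from bench import robot
print(robot.job_done(), robot.current_clock())"
```

```text
the job is handed in; nothing more can be done
the job is handed in; nothing more can be done
```

I slid the blue carriage until its near pointer was within about 0.8 mm of the red tab's centre, turned its knob clockwise to the stop, and let go. I never went near the orange carriage, and I handed in at about 25 s; no verdict was returned.

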